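# Sweep the index plate and hold the index pin out

## Task

Before the tube stop is re-set, take the scraper block and sweep all four brass chips off the dark steel plate, over its open edge into the aluminium chip tray, touching the chips with the scraper only, then stand the scraper upright on the bench and let go of it. With the plate clear, and not before, grip the red knob of the index pin, pull it straight up against its spring as far as it will go, so the pin is clear of its seat hole, and finish while still holding it there with the gripper. Leave everything else on the bench where it is.

Things in the scene. Friction and masses are not known exactly. Their poses are not given: they have to be found in the camera images.
- fixture: tube-stop fixture fixed to the bench: blue base with a dark steel index plate on it. Origin at bench level (z 0) under the plate; z up, y along the plate towards the red knob, x across it. The flat plate top is 45 mm above the bench and spans x -70 to 70, y -140 to 160
- open_edge (a point): middle of the plate's open edge (fixture x 0, y -140), 45 mm above the bench; beyond it, to -y, lies the chip tray
- tray_mid (a point): middle of the aluminium chip tray's floor, 4 mm above the bench. Inside the tray measures 152 (fixture x) by 96 (fixture y, -140 to -236); its three walls are 34 tall, the fourth side is the fixture's base
- seat_hole (a point): seat hole of the index pin in the plate's top (fixture x 0, y 115). A steel bracket bridges it: fixture x -39 to 39, y 97 to 133, top 77 mm above the bench, with a brass collar to 85 around the pin
- former (a point): centre of the top of the aluminium former disc, 104 dia, beside the plate on its +x side (fixture x 140, y -30), 57 mm above the bench; on it a bolt (to 79) and a grey lever 110 long (to 76) that points to the +x side at any angle. They play no part
- plunger (a joint): index pin, m: 0 = seated in its hole by its spring; the tip leaves the hole at 0.012; 0.022 = fully up against the stop. The spring resists with 5 N at 0, rising to 12 N at 0.022, and pulls the pin back when let go. It slides vertically; the bracket guides it
- knob: origin at the centre of the red cylindrical pull knob of the index pin, 32 dia x 24 tall; 117 mm above the bench when the pin is seated; moves up with the pin. Under it a 16 dia neck, 20 mm of which shows above the brass collar when seated
- scraper: scraper block standing on the bench; origin at the centre of its underside, z up. Orange blade 100 (x) x 20 (y) x 24 tall, on it a black handle block 36 (x) x 24 (y), from 24 to 70 mm above the underside. Mass about 0.16 kg. Starts to the left or the right of the fixture
- chip0: loose brass chip 17 x 12 x 8 tall (mm), about 12 g, lying on the index plate; origin at the centre of its underside. At the start it lies within 40 mm of the plate's centre line, between y -100 and 20 of the fixture
- chip1: loose brass chip 14 x 14 x 8 tall (mm), about 12 g, lying on the index plate; origin at the centre of its underside. At the start it lies within 40 mm of the plate's centre line, between y -100 and 20 of the fixture
- chip2: loose brass chip 16 x 11 x 9 tall (mm), about 12 g, lying on the index plate; origin at the centre of its underside. At the start it lies within 40 mm of the plate's centre line, between y -100 and 20 of the fixture
- chip3: loose brass chip 18 x 10 x 8 tall (mm), about 12 g, lying on the index plate; origin at the centre of its underside. At the start it lies within 40 mm of the plate's centre line, between y -100 and 20 of the fixture
- jar: bystander: closed glass jar with blue lid, 68 dia x 105 tall (mm); origin at the middle of its underside; leave it where it is
- weight: bystander: steel weight with a neck and button top, 56 dia x 66 tall (mm); origin at the middle of its underside; leave it where it is
- vee_block: bystander: dark steel V block, 60 x 50 x 40 (mm); origin at the middle of its underside; leave it where it is
- wrench: bystander: steel wrench about 180 long lying flat (mm); origin under its middle; leave it where it is
- screwdriver: bystander: screwdriver about 200 long lying flat (mm); origin under its middle; leave it where it is
- tube_a: bystander: white square tube, 300 x 20 x 20, lying flat (mm); origin at the middle of its underside; leave it where it is
Things that resemble listed ones, but are neither listed nor needed, are in the scene too. What is meant by the scraper is not blue, green or turquoise, and is the larger of those in its own colour.

How it is judged:
On the way, in this order (a step that is already met when the one before it is completed fails the run):
1. all four chips are in the tray, swept with the scraper in the gripper (z of each of chip0, chip1, chip2, chip3 in the frame of fixture below 0.035 m and y of chip0 in the frame of fixture between -0.242 and -0.138 m and x of chip0 in the frame of fixture between -0.082 and 0.082 m and y of chip1 in the frame of fixture between -0.242 and -0.138 m and x of chip1 in the frame of fixture between -0.082 and 0.082 m and y of chip2 in the frame of fixture between -0.242 and -0.138 m and x of chip2 in the frame of fixture between -0.082 and 0.082 m and y of chip3 in the frame of fixture between -0.242 and -0.138 m and x of chip3 in the frame of fixture between -0.082 and 0.082 m and contact force between the fingers and scraper above 1 N), for 0.1 s.
2. the scraper stands on the bench, let go (height (world z) of scraper below 0.01 m and angle between scraper's own z axis and vertical below 0.2 rad and contact force between the fingers and scraper below 0.2 N and contact force between scraper and fixture below 0.2 N and linear speed of scraper below 0.03 m/s), for 0.2 s.
3. the index pin is pulled fully up by the gripper (value of joint plunger above 0.0185 m and contact force between the fingers and knob above 2 N), for 0.2 s.
At the end, for the whole second after the job is handed in: The index pin is held by the fingers at 18.5 mm or more of its 22 mm travel, carried by nothing else; all four chips lie in the chip tray; the scraper stands upright (within 0.2 rad) on the bench, off the fixture, at rest and not touched by the fingers (all of step 2 and all of step 3 and z of each of chip0, chip1, chip2, chip3 in the frame of fixture below 0.035 m and y of chip0 in the frame of fixture between -0.242 and -0.138 m and x of chip0 in the frame of fixture between -0.082 and 0.082 m and y of chip1 in the frame of fixture between -0.242 and -0.138 m and x of chip1 in the frame of fixture between -0.082 and 0.082 m and y of chip2 in the frame of fixture between -0.242 and -0.138 m and x of chip2 in the frame of fixture between -0.082 and 0.082 m and y of chip3 in the frame of fixture between -0.242 and -0.138 m and x of chip3 in the frame of fixture between -0.082 and 0.082 m and contact force between knob and scraper below 0.2 N and contact force between knob and chip0 below 0.2 N and contact force between knob and chip1 below 0.2 N and contact force between knob and chip2 below 0.2 N and contact force between knob and chip3 below 0.2 N and contact force between knob and jar below 0.2 N and contact force between knob and weight below 0.2 N and contact force between knob and vee_block below 0.2 N and contact force between knob and wrench below 0.2 N and contact force between knob and screwdriver below 0.2 N and contact force between knob and tube_a below 0.2 N); the arm keeps its last pose, push and grip.
It fails at once if the pin is lifted (over 5 mm) while a chip is still outside the tray (value of joint plunger above 0.005 m and not ((z of chip0 in the frame of fixture below 0.035 m and y of chip0 in the frame of fixture between -0.242 and -0.138 m and x of chip0 in the frame of fixture between -0.082 and 0.082 m) and (z of chip1 in the frame of fixture below 0.035 m and y of chip1 in the frame of fixture between -0.242 and -0.138 m and x of chip1 in the frame of fixture between -0.082 and 0.082 m) and (z of chip2 in the frame of fixture below 0.035 m and y of chip2 in the frame of fixture between -0.242 and -0.138 m and x of chip2 in the frame of fixture between -0.082 and 0.082 m) and (z of chip3 in the frame of fixture below 0.035 m and y of chip3 in the frame of fixture between -0.242 and -0.138 m and x of chip3 in the frame of fixture between -0.082 and 0.082 m))).
It fails at once if the fingers or the arm touch a chip (contact force between any of the fingers, the arm and chip0 above 0.5 N or contact force between any of the fingers, the arm and chip1 above 0.5 N or contact force between any of the fingers, the arm and chip2 above 0.5 N or contact force between any of the fingers, the arm and chip3 above 0.5 N).
It fails at once if a bystander is moved more than 30 mm (distance of any of jar, weight, vee_block, wrench, screwdriver, tube_a from where it was at the start of the episode above 0.03 m).
It also fails if it takes over 69 s, if anything falls off the work surface, if the arm or the gripper's body presses on something with over 40 N, if the wrist force passes 120 N, or if a joint passes its speed limit or range.

## Robot

A 7-joint arm with a two-finger parallel gripper is mounted at the origin on the work surface. World frame = base frame: x ahead of the robot, y to its left, z up, the work surface at z = 0. Lengths are in m, angles in rad, forces in N, time in s.
With the tool pointing down it reaches from about 0.425 to 0.925 m from the base axis. Payload 6.8 kg.
Tool frame: the origin (TCP) lies midway between the tips of the shut fingers; the grasp point (between the pads) lies env.grip_depth behind it (env.grip_depth is the distance from the TCP to the grasp point, in m); x points along the fingers, z is the direction in which the jaws open and shut, and the axes are right-handed (so a half turn about x gives the same grasp; the last joint's range is limited). The gripper opens to 88 mm and grips with 3 to 60 N. Pads are 20 mm wide; open, the fingers measure 115 mm over their backs; the gripper's body (75 mm by 178 mm) begins 61 mm behind the grasp point.
Start: joints at [-1.249, 0.477, 0.022, 1.555, -0.011, 1.109, -0.083], TCP at [0.281, 0.614, 0.223] pointing down, gripper open.
Joint ranges: [-2.96, 2.96], [-0.34, 2.1], [-1.41, 1.46], [0.24, 2.44], [-1.37, 4.51], [0.17, 1.92], [-2.96, 2.96]. Speed limits (rad/s): [2.39, 2.39, 3.14, 3.14, 3.14, 3.14, 3.14].

## Interface

Orientations are given as [roll, pitch, yaw] about the fixed x, y, z axes, in that order (R = Rz(yaw) Ry(pitch) Rx(roll)).
In Python, from bench import state, vision, order, env gives the robot as it stands.
- The arm moves only by the tool send_rows, never from a script. Its argument "series" is a list of rows, each a list of 7 numbers: the shift along the world's x, y, z in m, then the turn, a rotation vector about the world's x, y, z in degrees, then the finger opening in m, from 0 to 0.0878. In form: [[tx, ty, tz, wx, wy, wz, grip], ...]. A call has 1 to 10 rows; each row shifts and turns the pose as measured when the row begins; what a row does not reach is not made up. A row lasts 1/10 s, in which the tool goes at most 50 mm and 8.59 degrees, less where a joint would pass 70% of its speed; a pose out of reach is approached as far as the arm can. A call is refused whole if a number of a shift passes 0.05 or a number of a turn 8.59, either way. A call with a gripper value outside its range is refused whole. The fingers move at their own pace and stop on an object; "force" is the grip in N (left out, the last holds). Time passes only in rows, so rows that do not move let the fingers close. It gives the time, the measured TCP pose, the force and the opening at its end, in the units of the state.
- state(): the state, without advancing time (a new reading comes with each control period).
- vision.grab_frame(name): name is "scene" or "top"; returns the picture (420x560x3 uint8, red, green, blue); there is no depth.
- vision.camera_model(name): a dict with "vertical_fov" (degrees; the focal length in pixels is half the picture's height over the tangent of half this angle, whatever the lens; pixels are square), "cx", "cy" (the principal point, pixels), "k1" (the pictures are not rectified: a ray, as slopes to the right and down, at radius r is drawn at 1 + k1 r^2 times it, then the intrinsics apply), "R" (3x3) and "t" (3): a world point X has camera coordinates R X + t. Camera axes: x right, y down, z forward; pixel columns grow to the right and rows downward; lengths in m; the calibration is good to about 2 mm. A picture is of the moment at which its call begins. camera_model takes no time and is no camera call.
- order.hand_in(): hands the job in, once; it reports no verdict.
The state is a dict: "clock": time; "q": joint angles; "joint_velocities": joint speeds; "tau": joint torques, N m; "tcp_pos": TCP position; "ee_rot": TCP orientation; "wrist_force": force on the tool from outside, world axes, zero at the start; "moment": the same for the moment, N m; "gripper_width": finger opening in m.
Only numpy, scipy, OpenCV 4.12 (cv2) and the standard library are available. Lean on these libraries where they do the work, as an engineer would, in place of code of your own. Each camera call takes 0.05 s, during which the arm holds its last target.

## Working session

There is one attempt and no reset: what is moved stays moved. The work goes in short steps, Python scripts to look and compute and a tool call to move; the robot and the scene stay as the last step left them, time stands still between calls to the robot, and variables do not carry over. Pictures are saved under pics/ and viewed, and the job is handed in when it is done.

Besides the shell and the picture viewer there is one more tool, called after "Call:" as name(argument=value, ...), one argument or row to a line, values as JSON. send_rows: Moves the arm, as the interface text tells. Its arguments: {"type":"object","properties":{"series":{"type":"array"},"force":{"type":"number"}},"required":["series"]}

```bash
mkdir -p pics; python3 - <<'E'
from bench import state, vision, order, env
import cv2
for n in ("scene","top"):
    im=vision.grab_frame(n); cv2.imwrite(f"pics/{n}0.png",im[:,:,::-1])
    print(n,vision.camera_model(n))
print(state(),env.grip_depth)
E
```

```text
scene {'vertical_fov': 48.616254440478095, 'cx': 286.8682193617169, 'cy': 212.71609636663942, 'k1': -0.10300671222985046, 'R': array([[ 0.03439532,  0.99925492, -0.017509  ],
       [ 0.76757405, -0.03763221, -0.63985459],
       [-0.64003675,  0.00856855, -0.76829651]]), 't': array([-0.00985177, -0.3368995 ,  1.8527761 ])}
top {'vertical_fov': 53.72176806137249, 'cx': 274.459901864908, 'cy': 201.87801044213955, 'k1': 0.010953685975320024, 'R': array([[ 0.03681137, -0.99930684, -0.00554577],
       [-0.9784928 , -0.03491638, -0.20330444],
       [ 0.20296988,  0.01291041, -0.97909987]]), 't': array([-0.03371473,  0.52574578,  1.16335353])}
{'clock': 0.1, 'q': array([-1.24907367,  0.47768567,  0.02232009,  1.55630641, -0.01150923,
        1.10928739, -0.08311805]), 'joint_velocities': array([-1.33682010e-04, -2.90215248e-03, -9.85743346e-05, -2.44942774e-03,
        2.85535659e-05,  2.01565442e-03, -3.95289423e-05]), 'tau': array([ 3.79852660e-03, -5.84092212e+01,  1.53998628e+00, -2.73315167e+01,
       -5.42282418e-02,  1.30820021e-02,  5.96366885e-05]), 'tcp_pos': array([0.28105578, 0.6131332 , 0.2218193 ]), 'ee_rot': array([-3.08199551,  1.56923706, -1.94100346]), 'wrist_force': array([-1.06608206, -0.32429576, -0.53555156]), 'moment': array([ 0.03849094,  0.00030345, -0.0418631 ]), 'gripper_width': 0.08805639266580464} 0.0187
```

View pics/scene0.png

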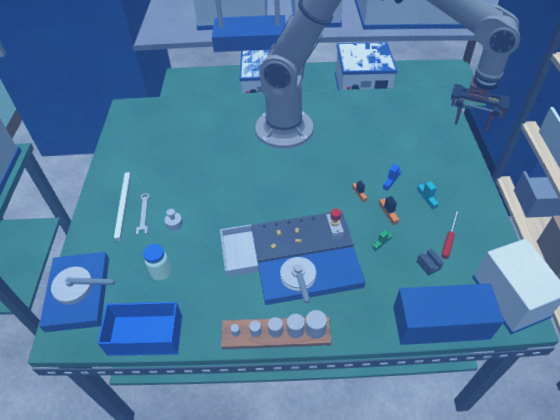

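View pics/top0.png

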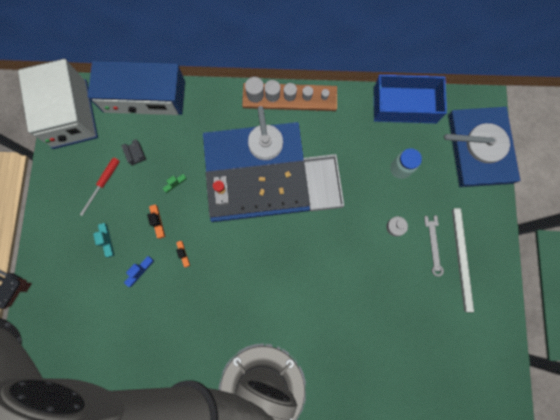

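In the top view there are five scraper-like blocks: orange at (155,221), a smaller orange at (182,254), blue at (138,271), turquoise at (103,239) and green at (174,183). The larger orange one at (155,221) fits the description. I'll check it in a close crop.

```bash
cat > h.py <<'E'
import numpy as np, cv2
from bench import vision
def cam(n):
    m=vision.camera_model(n); f=210/np.tan(np.radians(m["vertical_fov"]/2)); return m,f
def pix2w(n,u,v,z):
    m,f=cam(n); x=(u-m["cx"])/f; y=(v-m["cy"])/f
    rd=np.hypot(x,y); r=rd
    for _ in range(30): r=rd/(1+m["k1"]*r*r)
    s=r/rd if rd>0 else 1
    d=m["R"].T@np.array([x*s,y*s,1]); c=-m["R"].T@m["t"]
    return c+d*(z-c[2])/d[2]
def w2pix(n,X):
    m,f=cam(n); p=m["R"]@np.array(X)+m["t"]; x,y=p[0]/p[2],p[1]/p[2]
    k=1+m["k1"]*(x*x+y*y); return np.array([m["cx"]+f*k*x,m["cy"]+f*k*y])
def crop(src,u0,v0,u1,v1,s,out):
    im=cv2.imread(src)[v0:v1,u0:u1]
    im=cv2.resize(im,None,fx=s,fy=s,interpolation=cv2.INTER_CUBIC)
    for u in range((u0+9)//10*10,u1,10):
        cv2.line(im,(int((u-u0)*s),0),(int((u-u0)*s),6 if u%50 else 14),(255,255,255),1)
        if u%20==0: cv2.putText(im,str(u),(int((u-u0)*s),24),0,.4,(255,255,255),1)
    for v in range((v0+9)//10*10,v1,10):
        cv2.line(im,(0,int((v-v0)*s)),(6,int((v-v0)*s)),(255,255,255),1)
        if v%20==0: cv2.putText(im,str(v),(8,int((v-v0)*s)+4),0,.4,(255,255,255),1)
    cv2.imwrite(out,im)
E
python3 - <<'E'
from h import *
crop("pics/top0.png",125,195,205,275,7,"pics/c1.png")
crop("pics/top0.png",195,115,350,225,5,"pics/c2.png")
E
```

```text
(no output)
```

View pics/c1.png

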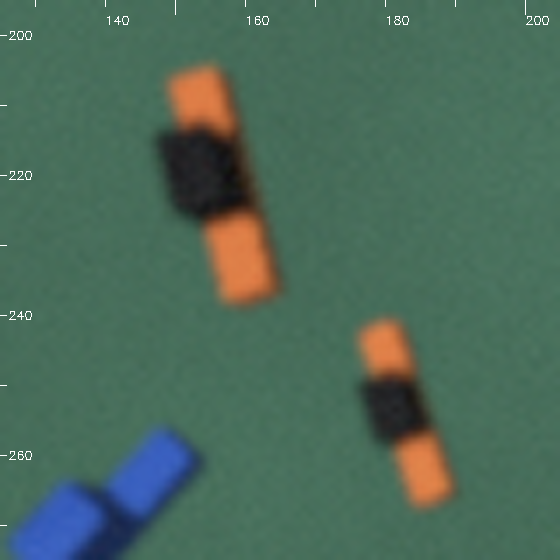

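View pics/c2.png

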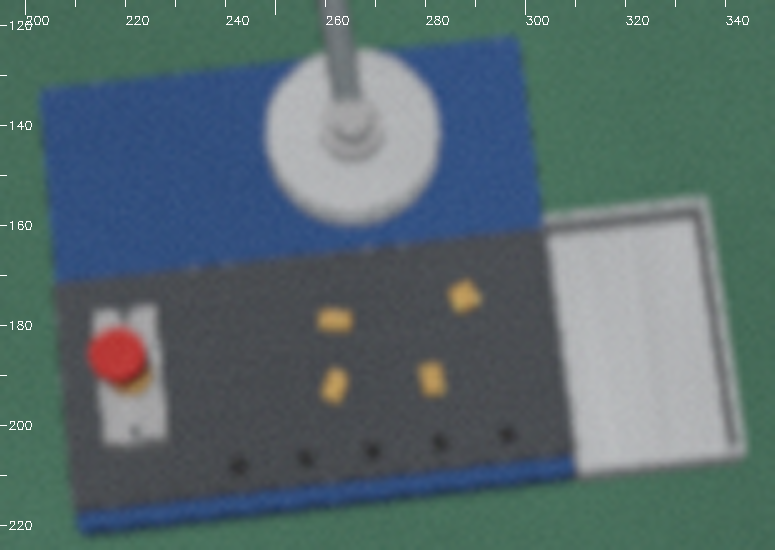

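The larger orange block spans (149,205)–(163,238) and has the black handle, so it's the scraper. The plate corners are near (206,171), (303,160.5), (308.5,206.5) and (210,217). The four chips are at (261.5,179), (287.5,174.5), (261.5,192) and (281,191).

```bash
cat > m.py <<'E'
from h import *
P=np.array([pix2w("top",*p,.045)[:2] for p in [(206,171.5),(303.5,160.5),(309,206.2),(210.3,217.3)]])
F=np.array([[.07,.16],[.07,-.14],[-.07,-.14],[-.07,.16]])
a=P-P.mean(0); b=F-F.mean(0)
H=b.T@a; U,S,Vt=np.linalg.svd(H); R=(Vt.T@U.T)
t=P.mean(0)-R@F.mean(0)
yaw=np.degrees(np.arctan2(R[1,0],R[0,0]))
def f2w(x,y): return R@np.array([x,y])+t
def w2f(p): return R.T@(np.array(p)[:2]-t)
E
python3 - <<'E'
from m import *
print("fix",t,yaw,"resid mm",(P-(F@R.T+t))*1e3, [np.linalg.norm(P[i]-P[(i+1)%4]) for i in range(4)])
for p in [(261.5,179),(287.5,174.5),(261.5,192),(281,191)]: print("chip f",w2f(pix2w("top",*p,.053)))
k=pix2w("top",218,185,.129); print("knob f",w2f(k),"exp",f2w(0,.115))
for X in [(0,.115,.129),(0,.115,.117)]: 
    q=f2w(*X[:2]); print("knob pix pred",w2pix("top",[*q,X[2]]),w2pix("scene",[*q,X[2]]))
# scraper blade top corners z=.024
c=[(149,206.3),(155.5,204.3),(163.3,236.3),(156.8,238.5)]
C=np.array([pix2w("top",*p,.024)[:2] for p in c]); print(C,C.mean(0),[np.linalg.norm(C[i]-C[(i+1)%4]) for i in range(4)])
d=C[3]-C[0]+C[2]-C[1]; print("blade dir deg",np.degrees(np.arctan2(d[1],d[0])))
print("tray",f2w(0,-.188), "edge",f2w(0,-.14))
h=[(148,214.5),(155.5,212.5),(159,224),(151,226.5)]
print(pix2w("top",*np.mean(h,0),.07))
crop("pics/scene0.png",215,165,415,315,4,"pics/c3.png")
E
```

```text
fix [0.56850017 0.02820107] 8.626219041702416 resid mm [[ 0.59815568 -2.37239579]
 [ 0.37004893  2.2859566 ]
 [-1.19871838  3.89418776]
 [ 0.23051377 -3.80774857]] [np.float64(0.2953605093848666), np.float64(0.14132159480625095), np.float64(0.2921709355578996), np.float64(0.14058538534148537)]
chip f [ 0.02578141 -0.00570292]
chip f [ 0.03064418 -0.08412068]
chip f [-0.0136528  -0.00145107]
chip f [-0.01725022 -0.05900553]
knob f [0.00213837 0.11554224] exp [0.55125157 0.14190017]
knob pix pred [218.26101722 185.72148393] [336.10158905 212.16814724]
knob pix pred [218.85309119 186.75520515] [335.84959139 214.6982907 ]
[[0.50581694 0.36202116]
 [0.51262692 0.34308915]
 [0.41708347 0.31079436]
 [0.40988517 0.32940222]] [0.46135313 0.33632672] [np.float64(0.020119567497825418), np.float64(0.1008538770118028), np.float64(0.01995164294648949), np.float64(0.10132571565573215)]
blade dir deg -161.27236789928273
tray [ 0.59669787 -0.15767225] edge [ 0.58949846 -0.11021523]
[0.45957568 0.33091855 0.07      ]
```

View pics/c3.png

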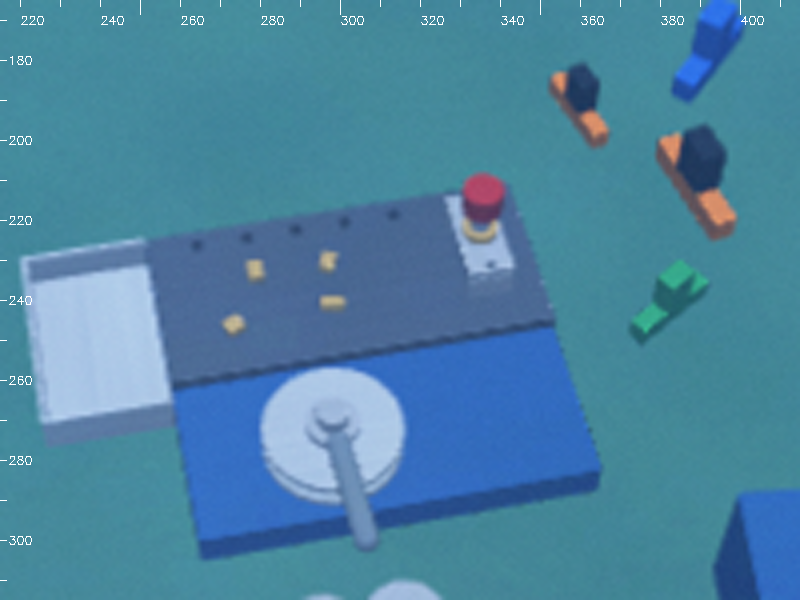

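```bash
python3 - <<'E'
from m import *
from bench import state
from scipy.spatial.transform import Rotation as Ro
c=np.array([.4614,.3363]); a=np.radians(18.7); ux=np.array([np.cos(a),np.sin(a)]); uy=np.array([-ux[1],ux[0]])
for n in("top","scene"):
    print(n,"blade",[np.round(w2pix(n,[*(c+sx*.05*ux+sy*.01*uy),.024]),1).tolist() for sx,sy in((1,1),(1,-1),(-1,-1),(-1,1))])
    print(n,"handle",[np.round(w2pix(n,[*(c+sx*.018*ux+sy*.012*uy),.07]),1).tolist() for sx,sy in((1,1),(1,-1),(-1,-1),(-1,1))])
print("scene plate",[np.round(w2pix("scene",[*f2w(*f),.045]),1).tolist() for f in F])
M=Ro.from_euler("xyz",state()["ee_rot"]).as_matrix(); print(M)
print("jaw angle",np.degrees(np.arctan2(M[1,2],M[0,2])))
crop("pics/scene0.png",350,170,410,240,8,"pics/c4.png")
E
```

```text
top blade [[149.1, 206.4], [155.6, 204.5], [163.3, 236.2], [156.7, 238.2]]
top handle [[146.1, 214.0], [154.2, 211.6], [157.1, 223.4], [148.9, 225.8]]
scene blade [[399.4, 219.5], [394.0, 221.2], [379.7, 199.8], [384.9, 198.2]]
scene handle [[397.4, 203.2], [390.9, 205.3], [385.6, 197.5], [392.0, 195.5]]
scene plate [[354.2, 244.5], [257.7, 260.5], [251.4, 224.7], [342.5, 210.4]]
[[-5.64156840e-04 -9.09047351e-01  4.16692448e-01]
 [-1.45363229e-03  4.16692819e-01  9.09046193e-01]
 [-9.99998784e-01 -9.28729701e-05 -1.55650069e-03]]
jaw angle 65.37402490621581
```

View pics/c4.png

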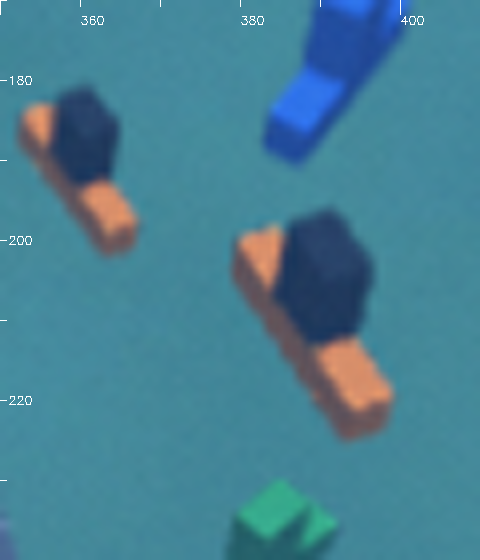

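The scene camera agrees with the top-view pose to about half a pixel. I'll move above the scraper and turn the jaws by -46.7°.

Call:
send_rows(
  series=[
    [0.026,-0.04,0,0,0,-7,0.0878],
    [0.026,-0.04,0,0,0,-7,0.0878],
    [0.026,-0.04,0,0,0,-7,0.0878],
    [0.026,-0.04,0,0,0,-7,0.0878],
    [0.026,-0.04,0,0,0,-7,0.0878],
    [0.026,-0.04,0,0,0,-7,0.0878],
    [0.02,-0.03,-0.02,0,0,-4,0.0878],
    [0,0,0,0,0,0,0.0878],
  ],
)

```text
clock: 0.9
tcp_pos: [0.4571, 0.3312, 0.1982]
ee_rot: [2.889, 1.567, -3.085]
wrist_force: [0.4, -0.8, 0.1]
gripper_width: 0.0876
```

```bash
cat > st.py <<'E'
import sys,numpy as np
from bench import state
from scipy.spatial.transform import Rotation as Ro
s=state(); M=Ro.from_euler("xyz",s["ee_rot"]).as_matrix()
from m import w2f
tgt=np.array([float(x) for x in sys.argv[1:5]])
ja=np.degrees(np.arctan2(M[1,2],M[0,2])); dz=(tgt[3]-ja+90)%180-90
# residual tilt: rotation bringing tool x to -z
tl=np.degrees(np.cross(M[:,0],[0,0,-1]))
print("t",s["clock"],"tcp",s["tcp_pos"].round(4),"jaw",ja.round(2),"d",(tgt[:3]-s["tcp_pos"]).round(4),"dyaw",dz.round(2),"tiltfix",tl.round(2),"w",s["gripper_width"].round(4),"F",s["wrist_force"].round(1),"fix",w2f(s["tcp_pos"]).round(4),"q7",s["q"].round(2))
E
python3 st.py .4614 .3363 .029 18.7
```

```text
Traceback (most recent call last):
  File "st.py", line 10, in <module>
    print("t",s["clock"],"tcp",s["tcp_pos"].round(4),"jaw",ja.round(2),"d",(tgt[:3]-s["tcp_pos"]).round(4),"dyaw",dz.round(2),"tiltfix",tl.round(2),"w",s["gripper_width"].round(4),"F",s["wrist_force"].round(1),"fix",w2f(s["tcp_pos"]).round(4),"q7",s["q"].round(2))
                                                                                                                                                        ^^^^^^^^^^^^^^^^^^^^^^^^
AttributeError: 'float' object has no attribute 'round'
```

```bash
sed -i 's/s\["gripper_width"\].round(4)/round(s["gripper_width"],4)/' st.py
python3 st.py .4614 .3363 .029 18.7
```

```text
t 0.9 tcp [0.4571 0.3312 0.1982] jaw 17.7 d [ 0.0043  0.0051 -0.1692] dyaw 1.0 tiltfix [ 0.01 -0.23  0.  ] w 0.0876 F [ 0.4 -0.8  0.1] fix [-0.0647  0.3162] q7 [-0.96  0.33  0.28  1.86 -0.11  0.97 -0.32]
```

Call:
send_rows(
  series=[
    [0.0043,0.0051,-0.03,0,0,1,0.0878],
    [0,0,-0.04,0,0,0,0.0878],
    [0,0,-0.03,0,0,0,0.0878],
    [0,0,0,0,0,0,0.0878],
  ],
)

```text
clock: 1.3
tcp_pos: [0.4616, 0.3373, 0.0963]
ee_rot: [2.108, 1.567, 2.435]
wrist_force: [-1.0, -0.0, 0.3]
gripper_width: 0.0881
```

```bash
python3 st.py .4614 .3363 .029 18.7;python3 - <<'E'
from h import *
cv2.imwrite("pics/t1.png",vision.grab_frame("top")[:,:,::-1]);crop("pics/t1.png",105,170,215,280,5,"pics/c5.png")
cv2.imwrite("pics/s1.png",vision.grab_frame("scene")[:,:,::-1]);crop("pics/s1.png",340,140,440,240,5,"pics/c6.png")
a=cv2.imread("pics/c5.png");b=cv2.imread("pics/c6.png")
x=np.zeros((550,800,3),np.uint8);x[:440,:390]=cv2.resize(a,None,fx=.8,fy=.8)[:,:390];x[:400,400:]=cv2.resize(b,None,fx=.8,fy=.8);cv2.imwrite("pics/c7.png",x)
E
```

```text
t 1.3 tcp [0.4616 0.3373 0.0963] jaw 18.76 d [-0.0002 -0.001  -0.0673] dyaw -0.06 tiltfix [-0.14 -0.17 -0.  ] w 0.0881 F [-1.  -0.   0.3] fix [-0.0593  0.3217] q7 [-0.92  0.47  0.24  1.93 -0.16  0.76 -0.26]
```

View pics/c7.png

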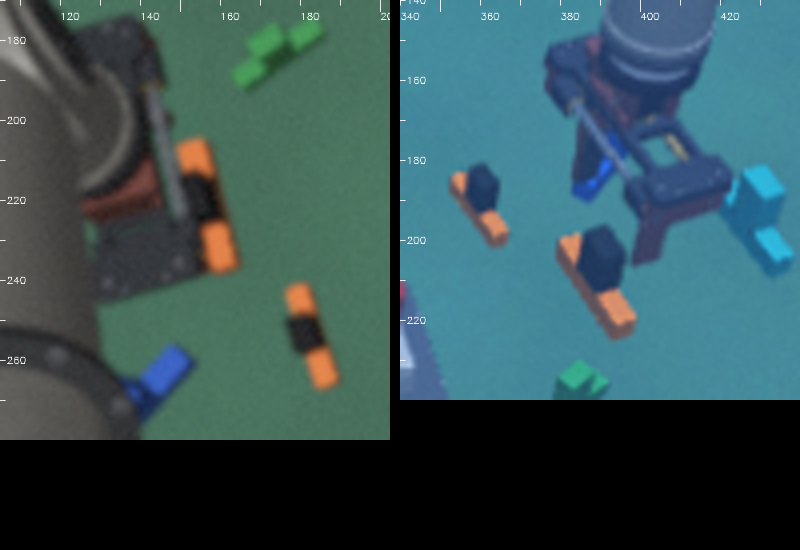

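```bash
python3 - <<'E'
from h import *
c=np.array([.4616,.3373]);a=np.radians(18.7);u=np.array([np.cos(a),np.sin(a)])
for s in(-.05,0,.05):print(w2pix("scene",[*(c+s*u),.096]),w2pix("top",[*(c+s*u),.096]))
E
```

```text
[385.60754627 184.51782371] [152.53653111 234.03305918]
[393.04946839 195.07897451] [148.48482746 217.08761575]
[400.77201715 206.06750894] [144.49572967 200.42439275]
```

The far fingertip should appear at (401,206) and is seen at (401,205), so the alignment is consistent. I'll descend and grip.

Call:
send_rows(
  series=[
    [0,-0.001,-0.025,0,0,0,0.0878],
    [0,0,-0.025,0,0,0,0.0878],
    [0,0,-0.013,0,0,0,0.0878],
    [0,0,-0.002,0,0,0,0.0878],
    [0,0,0,0,0,0,0.02],
    [0,0,0,0,0,0,0.02],
    [0,0,0,0,0,0,0.02],
    [0,0,0,0,0,0,0.02],
  ],
  force=35,
)

```text
clock: 2.2
tcp_pos: [0.4703, 0.3458, 0.0459]
ee_rot: [0.609, 1.544, 0.939]
wrist_force: [-0.2, -0.8, -0.4]
gripper_width: 0.0594
```

```bash
python3 st.py .4614 .3363 .029 18.7
```

```text
t 2.2 tcp [0.4703 0.3458 0.0459] jaw 18.9 d [-0.0089 -0.0095 -0.0169] dyaw -0.2 tiltfix [-1.22  0.89  0.  ] w 0.0594 F [-0.2 -0.8 -0.4] fix [-0.0495  0.3288] q7 [-0.9   0.55  0.21  1.94 -0.19  0.64 -0.24]
```

```bash
python3 st.py .4614 .3363 .029 18.7;python3 - <<'E'
from h import *
from bench import state
s=state();print(s["joint_velocities"].round(3),s["tau"].round(1),s["moment"])
cv2.imwrite("pics/s2.png",vision.grab_frame("scene")[:,:,::-1]);crop("pics/s2.png",340,140,440,240,6,"pics/c8.png")
s=state();print(s["tcp_pos"],s["gripper_width"],s["clock"])
E
```

```text
t 2.2 tcp [0.4703 0.3458 0.0459] jaw 18.9 d [-0.0089 -0.0095 -0.0169] dyaw -0.2 tiltfix [-1.22  0.89  0.  ] w 0.0594 F [-0.2 -0.8 -0.4] fix [-0.0495  0.3288] q7 [-0.9   0.55  0.21  1.94 -0.19  0.64 -0.24]
[-0.003 -0.011  0.003 -0.006  0.003  0.005 -0.001] [ -0.  -52.7   4.5 -18.7  -0.1  -0.1  -0. ] [-0.07630721  0.05938449  0.03468279]
[0.47013934 0.34586335 0.0458521 ] 0.05470974766445671 2.25
```

View pics/c8.png

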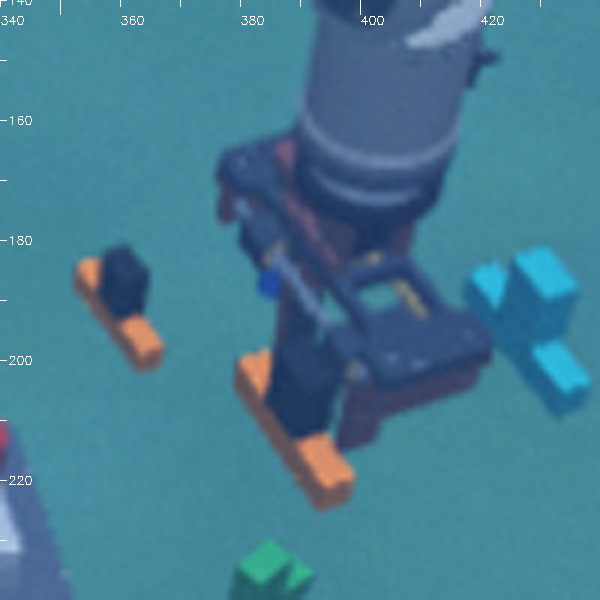

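Call:
send_rows(
  series=[
    [0,0,0,0,0,0,0.0878],
    [0,0,0,0,0,0,0.0878],
    [0,0,0,0,0,0,0.0878],
    [-0.0089,-0.0095,0,-1.2,0.9,0,0.0878],
    [0,0,0,0,0,0,0.0878],
  ],
)

```text
clock: 2.75
tcp_pos: [0.4606, 0.3354, 0.0462]
ee_rot: [-2.746, 1.569, -2.416]
wrist_force: [-0.9, -0.9, 0.5]
gripper_width: 0.0871
```

```bash
python3 st.py .4614 .3363 .029 18.7
```

```text
t 2.75 tcp [0.4606 0.3354 0.0462] jaw 18.9 d [ 0.0008  0.0009 -0.0172] dyaw -0.2 tiltfix [ 0.08 -0.09  0.  ] w 0.0871 F [-0.9 -0.9  0.5] fix [-0.0606  0.3199] q7 [-0.91  0.54  0.22  1.96 -0.18  0.66 -0.24]
```

Call:
send_rows(
  series=[
    [0,0,-0.008,0,0,0,0.0878],
    [0,0,0,0,0,0,0.0878],
  ],
)

```text
clock: 2.95
tcp_pos: [0.4603, 0.3353, 0.0376]
ee_rot: [-2.711, 1.568, -2.381]
wrist_force: [-0.7, -0.0, -0.6]
gripper_width: 0.088
```

```bash
python3 st.py .4614 .3363 .029 18.7
```

```text
t 2.95 tcp [0.4603 0.3353 0.0376] jaw 18.91 d [ 0.0011  0.001  -0.0086] dyaw -0.21 tiltfix [ 0.09 -0.1   0.  ] w 0.088 F [-0.7 -0.  -0.6] fix [-0.0609  0.3198] q7 [-0.91  0.56  0.22  1.96 -0.19  0.65 -0.24]
```

Call:
send_rows(
  series=[
    [0.001,0.001,-0.008,0,0,0,0.0878],
    [0,0,0,0,0,0,0.03],
    [0,0,0,0,0,0,0.02],
    [0,0,0,0,0,0,0.02],
    [0,0,0,0,0,0,0.02],
    [0,0,0,0,0,0,0.02],
    [0,0,0,0,0,0,0.02],
    [0,0,0,0,0,0,0.02],
    [0,0,0,0,0,0,0.02],
    [0,0,0,0,0,0,0.02],
  ],
  force=35,
)

```text
clock: 3.95
tcp_pos: [0.4618, 0.3365, 0.0286]
ee_rot: [-2.612, 1.569, -2.282]
wrist_force: [-0.6, 0.6, -0.9]
gripper_width: 0.0358
```

```bash
python3 st.py .4614 .3363 .029 18.7; python3 -c "
from m import *
p=f2w(.007,.045);print(p, f2w(.007,-.165))"
```

```text
t 3.95 tcp [0.4618 0.3365 0.0286] jaw 18.9 d [-0.0004 -0.0002  0.0004] dyaw -0.2 tiltfix [ 0.08 -0.07  0.  ] w 0.0358 F [-0.6  0.6 -0.9] fix [-0.0592  0.3208] q7 [-0.9   0.57  0.21  1.96 -0.19  0.63 -0.24]
[0.56867153 0.07374194] [ 0.60016897 -0.13388251]
```

Call:
send_rows(
  series=[
    [0,0,0.03,0,0,0,0.02],
    [0,0,0.035,0,0,0,0.02],
    [0,0,0.035,0,0,0,0.02],
    [0,0,0.035,0,0,0,0.02],
    [0,0,0.03,0,0,0,0.02],
    [0.01,-0.025,0.005,0,0,-3,0.02],
    [0.014,-0.035,0,0,0,-4,0.02],
    [0,0,0,0,0,0,0.02],
  ],
)

```text
clock: 4.75
tcp_pos: [0.4831, 0.2712, 0.2028]
ee_rot: [-2.742, 1.563, -2.539]
wrist_force: [0.3, -1.1, -2.3]
gripper_width: 0.0358
```

```bash
python3 st.py .5687 .0737 .185 8.63
```

```text
t 4.75 tcp [0.4831 0.2712 0.2028] jaw 11.64 d [ 0.0856 -0.1975 -0.0178] dyaw -3.01 tiltfix [ 0.27 -0.39  0.  ] w 0.0358 F [ 0.3 -1.1 -2.3] fix [-0.048   0.2531] q7 [-0.9   0.31  0.33  1.88 -0.12  0.98 -0.3 ]
```

Call:
send_rows(
  series=[
    [0.017,-0.039,0,0,0,-1,0.02],
    [0.017,-0.039,-0.003,0,0,-1,0.02],
    [0.017,-0.039,0,0,0,-1,0.02],
    [0.017,-0.039,0,0,0,0,0.02],
    [0.017,-0.039,0,0,0,0,0.02],
    [0,0,0,0,0,0,0.02],
  ],
)

```text
clock: 5.35
tcp_pos: [0.5662, 0.0645, 0.1954]
ee_rot: [-2.769, 1.555, -2.624]
wrist_force: [-0.6, -1.0, -0.7]
gripper_width: 0.0356
```

```bash
python3 st.py .5687 .0737 .075 8.63;python3 - <<'E'
from h import *
cv2.imwrite("pics/s3.png",vision.grab_frame("scene")[:,:,::-1]);crop("pics/s3.png",215,145,375,285,5,"pics/c9.png")
E
```

```text
t 5.35 tcp [0.5662 0.0645 0.1954] jaw 8.31 d [ 0.0025  0.0092 -0.1204] dyaw 0.32 tiltfix [ 0.43 -0.76  0.  ] w 0.0356 F [-0.6 -1.  -0.7] fix [0.0032 0.0362] q7 [-0.56  0.36  0.43  1.85 -0.17  0.98  0.08]
```

View pics/c9.png

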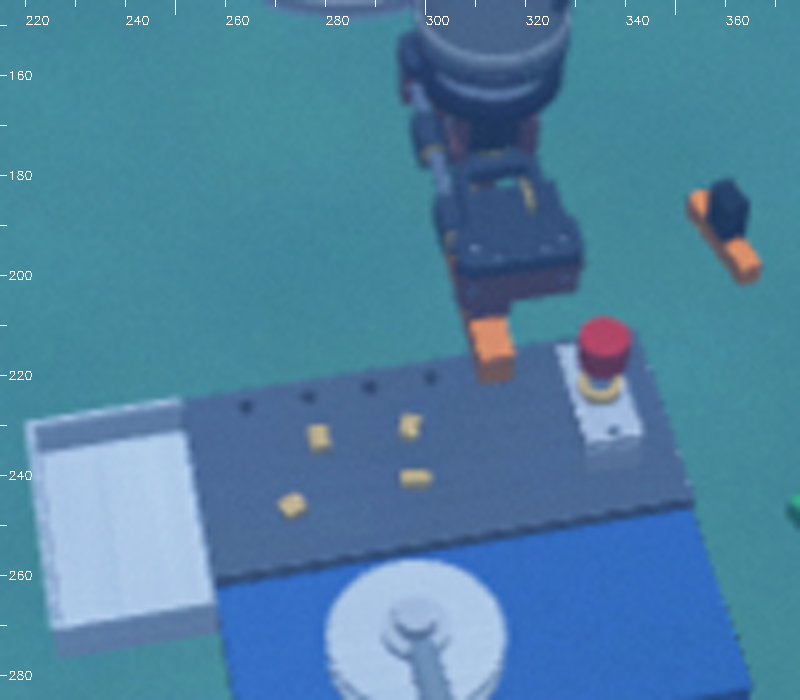

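Call:
send_rows(
  series=[
    [0.0025,0.0092,-0.025,0.4,-0.7,0.3,0.02],
    [0,0,-0.025,0,0,0,0.02],
    [0,0,-0.025,0,0,0,0.02],
    [0,0,-0.015,0,0,0,0.02],
    [0,0,0,0,0,0,0.02],
  ],
)

```text
clock: 5.9
tcp_pos: [0.564, 0.0808, 0.0995]
ee_rot: [2.534, 1.563, 2.689]
wrist_force: [0.4, 0.2, -1.6]
gripper_width: 0.036
```

```bash
python3 st.py .5687 .0737 .075 8.63
```

```text
t 5.9 tcp [0.564  0.0808 0.0995] jaw 8.88 d [ 0.0047 -0.0071 -0.0245] dyaw -0.25 tiltfix [-0.19 -0.39 -0.  ] w 0.036 F [ 0.4  0.2 -1.6] fix [0.0034 0.0527] q7 [-0.53  0.48  0.37  1.93 -0.25  0.78  0.13]
```

Call:
send_rows(
  series=[
    [0.0047,-0.0071,-0.008,-0.2,-0.4,-0.2,0.02],
    [0,0,-0.008,0,0,0,0.02],
    [0,0,-0.005,0,0,0,0.02],
    [0,0,0,0,0,0,0.02],
  ],
)

```text
clock: 6.3
tcp_pos: [0.5692, 0.0747, 0.0779]
ee_rot: [0.098, 1.569, 0.251]
wrist_force: [0.6, 0.8, -1.9]
gripper_width: 0.0363
```

```bash
python3 st.py .5687 .0737 .075 8.63
```

```text
t 6.3 tcp [0.5692 0.0747 0.0779] jaw 8.75 d [-0.0005 -0.001  -0.0029] dyaw -0.12 tiltfix [-0.02  0.09  0.  ] w 0.0363 F [ 0.6  0.8 -1.9] fix [0.0077 0.0459] q7 [-0.51  0.51  0.36  1.94 -0.26  0.73  0.15]
```

Call:
send_rows(
  series=[
    [0,0,-0.0025,0,0,0,0.02],
    [0.0018,-0.0119,0,0,0,0,0.02],
    [0.0018,-0.0119,0,0,0,0,0.02],
    [0.0018,-0.0119,0,0,0,0,0.02],
    [0.0018,-0.0119,0,0,0,0,0.02],
    [0.0018,-0.0119,0,0,0,0,0.02],
  ],
)

```text
clock: 6.9
tcp_pos: [0.5798, 0.0111, 0.0768]
ee_rot: [0.115, 1.566, 0.269]
wrist_force: [-0.1, 0.6, -2.4]
gripper_width: 0.0355
```

```bash
python3 st.py .6001 -.1338 .075 8.63;python3 - <<'E'
from h import *
cv2.imwrite("pics/s4.png",vision.grab_frame("scene")[:,:,::-1]);crop("pics/s4.png",215,145,375,285,5,"pics/c10.png")
E
```

```text
t 6.9 tcp [0.5798 0.0111 0.0768] jaw 8.81 d [ 0.0203 -0.1449 -0.0018] dyaw -0.18 tiltfix [-0.07  0.25  0.  ] w 0.0355 F [-0.1  0.6 -2.4] fix [ 0.0087 -0.0186] q7 [-0.4   0.52  0.36  1.93 -0.27  0.73  0.27]
```

View pics/c10.png

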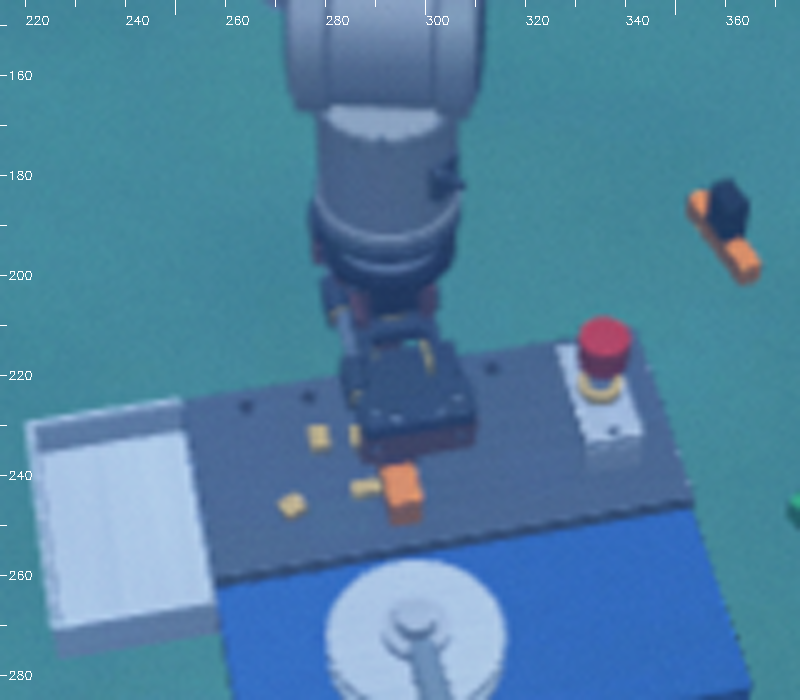

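The blade has met the rear chips and is pushing them ahead of it, so I'll continue slightly lower.

Call:
send_rows(
  series=[
    [0.0015,-0.0119,-0.0012,0,0,0,0.02],
    [0.0017,-0.0119,0,0,0,0,0.02],
    [0.0017,-0.0119,0,0,0,0,0.02],
    [0.0017,-0.0119,0,0,0,0,0.02],
    [0.0017,-0.0119,0,0,0,0,0.02],
  ],
)

```text
clock: 7.45
tcp_pos: [0.5889, -0.0554, 0.0757]
ee_rot: [-0.044, 1.566, 0.108]
wrist_force: [-0.2, -0.6, -1.4]
gripper_width: 0.0361
```

```bash
python3 st.py .6001 -.1338 .075 8.63;python3 - <<'E'
from h import *
cv2.imwrite("pics/s5.png",vision.grab_frame("scene")[:,:,::-1]);crop("pics/s5.png",215,145,375,285,5,"pics/c11.png")
E
```

```text
t 7.45 tcp [ 0.5889 -0.0554  0.0757] jaw 8.7 d [ 0.0112 -0.0784 -0.0007] dyaw -0.07 tiltfix [-0.03  0.28  0.  ] w 0.0361 F [-0.2 -0.6 -1.4] fix [ 0.0077 -0.0857] q7 [-0.28  0.54  0.36  1.9  -0.27  0.74  0.38]
```

View pics/c11.png

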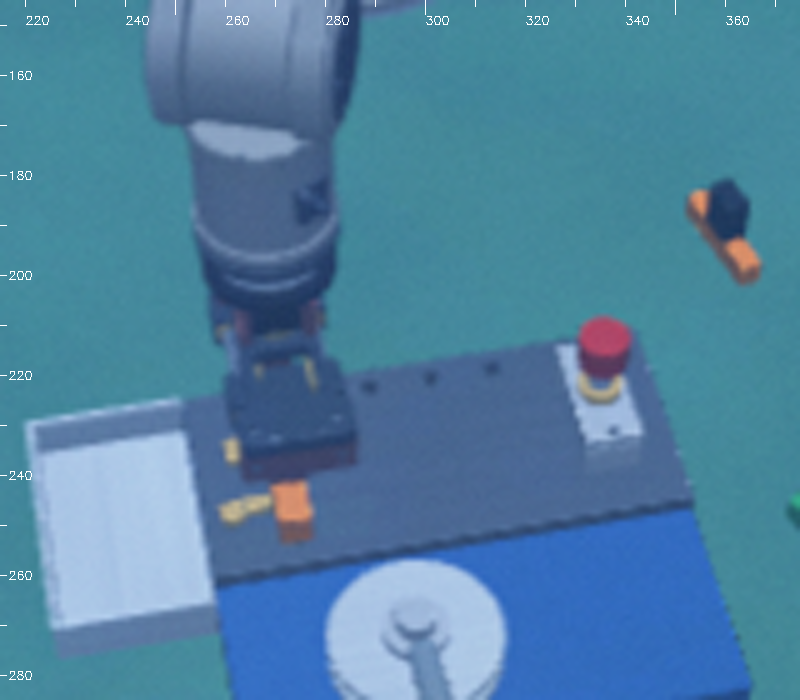

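Call:
send_rows(
  series=[
    [0.0016,-0.0119,-0.0003,0,0,0,0.02],
    [0.0016,-0.0119,0,0,0,0,0.02],
    [0.0017,-0.01,0,0,0,0,0.02],
    [0.0017,-0.01,0,0,0,0,0.02],
    [0.0017,-0.01,0,0,0,0,0.02],
    [0.0016,-0.0119,0,0,0,0,0.02],
    [0.0016,-0.0119,0,0,0,0,0.02],
    [0,0,0,0,0,0,0.02],
  ],
)

```text
clock: 8.3
tcp_pos: [0.6014, -0.1444, 0.0755]
ee_rot: [-0.552, 1.565, -0.404]
wrist_force: [0.0, -2.0, -0.8]
gripper_width: 0.036
```

```bash
python3 st.py .6001 -.1338 .075 8.63;python3 - <<'E'
from h import *
cv2.imwrite("pics/s6.png",vision.grab_frame("scene")[:,:,::-1]);crop("pics/s6.png",195,145,355,285,5,"pics/c12.png")
E
```

```text
t 8.3 tcp [ 0.6014 -0.1444  0.0755] jaw 8.48 d [-0.0013  0.0106 -0.0005] dyaw 0.15 tiltfix [0.13 0.31 0.  ] w 0.036 F [ 0.  -2.  -0.8] fix [ 0.0067 -0.1755] q7 [-0.13  0.58  0.36  1.84 -0.28  0.77  0.52]
```

View pics/c12.png

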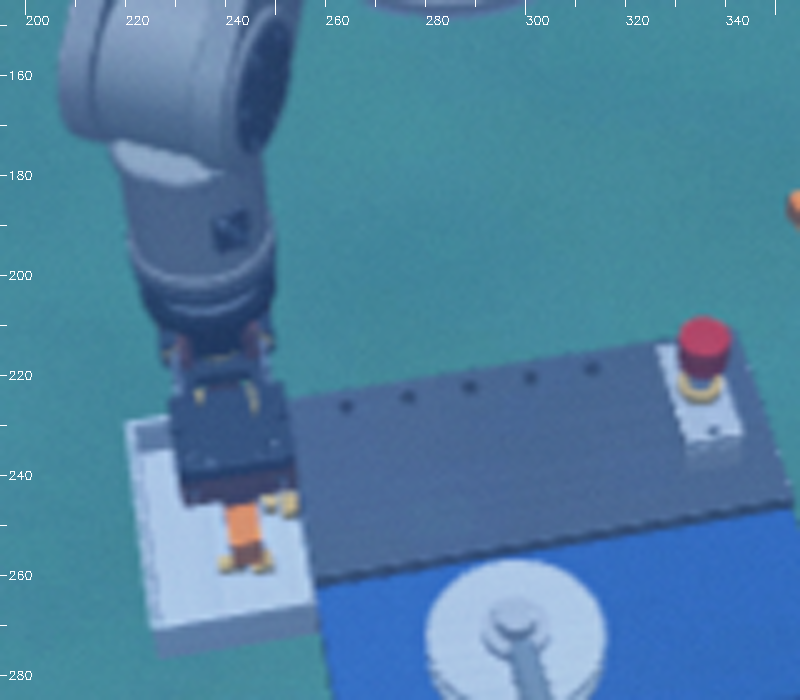

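Call:
send_rows(
  series=[
    [0,0,0.03,0,0,0,0.02],
    [0,0,0.035,0,0,0,0.02],
    [0,0,0.035,0,0,0,0.02],
    [-0.01,0.03,0.03,0,0,0,0.02],
    [-0.014,0.04,0,0,0,0,0.02],
    [-0.014,0.04,0,0,0,0,0.02],
    [-0.014,0.04,0,0,0,0,0.02],
    [0,0,0,0,0,0,0.02],
  ],
)

```text
clock: 9.15
tcp_pos: [0.5451, 0.0162, 0.2098]
ee_rot: [0.577, 1.566, 0.729]
wrist_force: [1.2, 0.0, -2.2]
gripper_width: 0.0364
```

```bash
python3 st.py .4614 .3363 .2 18.9;python3 - <<'E'
from h import *
cv2.imwrite("pics/s7.png",vision.grab_frame("scene")[:,:,::-1]);crop("pics/s7.png",195,195,295,285,7,"pics/c13.png")
cv2.imwrite("pics/t7.png",vision.grab_frame("top")[:,:,::-1]);crop("pics/t7.png",200,120,350,230,5,"pics/c14.png")
E
```

```text
t 9.15 tcp [0.5451 0.0162 0.2098] jaw 8.68 d [-0.0837  0.3201 -0.0098] dyaw 10.22 tiltfix [-0.18  0.2   0.  ] w 0.0364 F [ 1.2  0.  -2.2] fix [-0.0249 -0.0083] q7 [-0.46  0.29  0.39  1.9  -0.13  0.97  0.14]
```

View pics/c13.png

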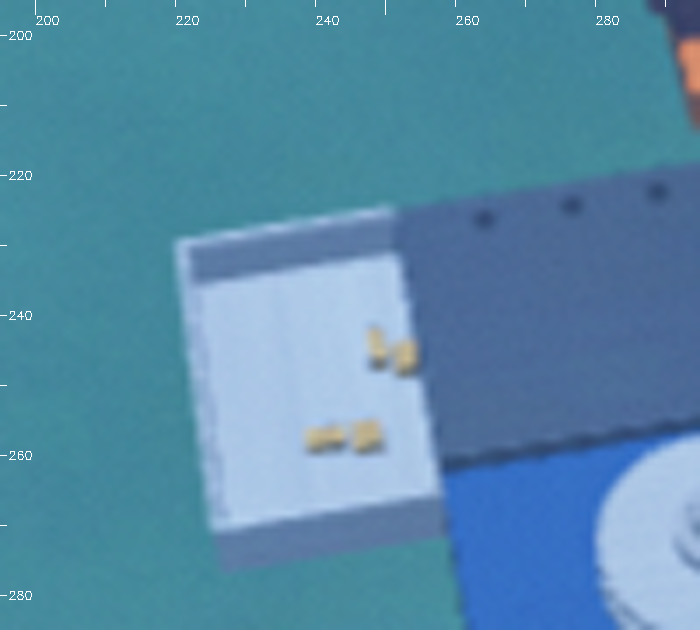

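View pics/c14.png

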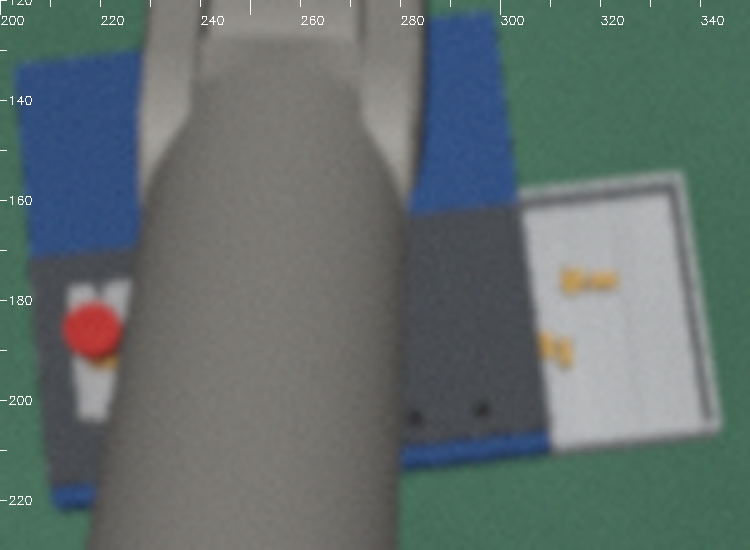

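```bash
python3 - <<'E'
from m import *
for n,p in [("top",(308.7,190)),("top",(312,191)),("scene",(251.3,246)),("scene",(247.5,245)),("top",(312,176)),("top",(317,177))]:
    print(n,p,[w2f(pix2w(n,*p,z)).round(4).tolist() for z in(.012,.03,.05)])
for f in[-.14,-.15]:
  for z in(.004,.045): print(f,z,w2pix("scene",[*f2w(-.008,f),z]),w2pix("top",[*f2w(-.008,f),z]))
crop("pics/t7.png",295,165,335,205,15,"pics/c15.png");crop("pics/s7.png",230,230,270,270,15,"pics/c16.png")
E
```

```text
top (308.7, 190) [[-0.0143, -0.145], [-0.0184, -0.1431], [-0.023, -0.141]]
top (312, 191) [[-0.0186, -0.1546], [-0.0226, -0.1525], [-0.0271, -0.1503]]
scene (251.3, 246) [[-0.011, -0.1509], [0.0021, -0.1513], [0.0167, -0.1518]]
scene (247.5, 245) [[-0.0172, -0.1623], [-0.004, -0.1625], [0.0106, -0.1627]]
top (312, 176) [[0.0284, -0.1608], [0.0237, -0.1587], [0.0185, -0.1563]]
top (317, 177) [[0.0235, -0.1757], [0.0188, -0.1733], [0.0137, -0.1707]]
-0.14 0.004 [255.02073487 247.67645262] [306.63442113 188.79574207]
-0.14 0.045 [254.08921605 240.01239429] [307.60352133 185.57395815]
-0.15 0.004 [251.90876461 248.17656722] [309.85860524 188.43267071]
-0.15 0.045 [250.90813595 240.51891152] [310.93234701 185.19949448]
```

View pics/c15.png

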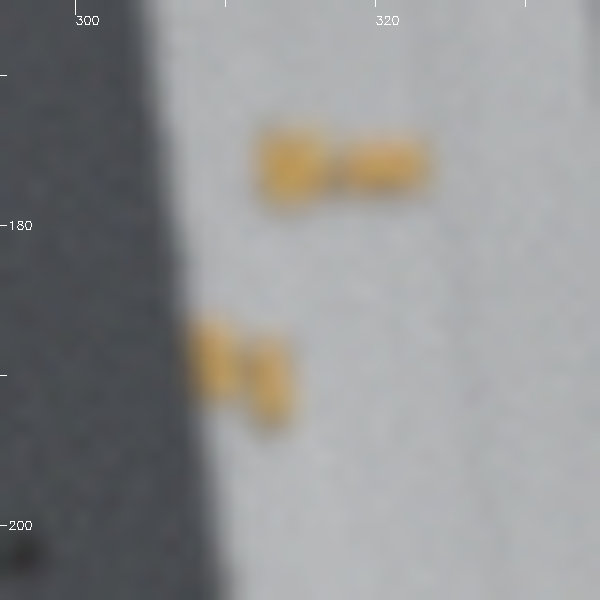

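View pics/c16.png

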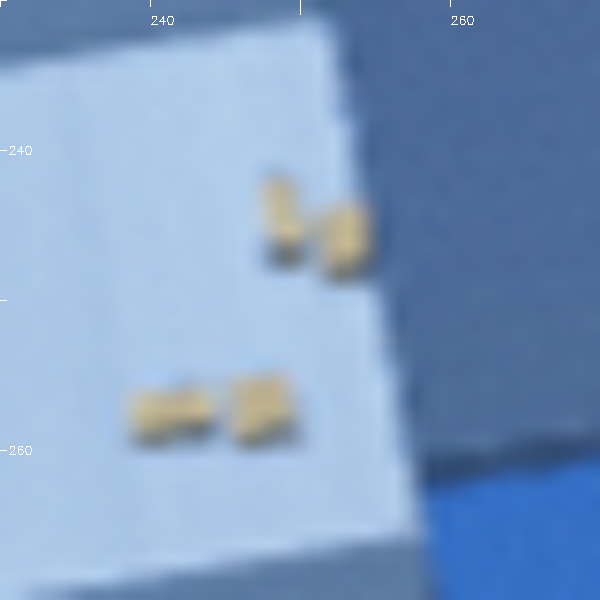

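All four chips are on the tray floor. The one nearest the wall triangulates to about z 9 mm. Next I'll carry the scraper back to its free spot.

Call:
send_rows(
  series=[
    [-0.01,0.038,0,0,0,1.3,0.02],
    [-0.01,0.038,0,0,0,1.3,0.02],
    [-0.01,0.038,0,0,0,1.3,0.02],
    [-0.01,0.038,0,0,0,1.3,0.02],
    [-0.01,0.038,0,0,0,1.3,0.02],
    [-0.01,0.038,0,0,0,1.3,0.02],
    [-0.008,0.03,0,0,0,1.3,0.02],
    [-0.006,0.02,0,0,0,1.3,0.02],
    [0,0,0,0,0,0,0.02],
  ],
)

```text
clock: 10.15
tcp_pos: [0.4759, 0.2835, 0.2103]
ee_rot: [-0.727, 1.56, -0.417]
wrist_force: [-0.5, 0.7, -1.0]
gripper_width: 0.0357
```

```bash
python3 st.py .4614 .3363 .029 18.9
```

```text
t 10.15 tcp [0.4759 0.2835 0.2103] jaw 17.75 d [-0.0145  0.0528 -0.1813] dyaw 1.15 tiltfix [0.26 0.58 0.  ] w 0.0357 F [-0.5  0.7 -1. ] fix [-0.0532  0.2663] q7 [-0.85  0.29  0.23  1.88 -0.07  0.98 -0.28]
```

Call:
send_rows(
  series=[
    [-0.007,0.026,0,0.2,0.5,0.5,0.02],
    [-0.007,0.026,0,0,0,0.5,0.02],
    [0,0,-0.025,0,0,0,0.02],
    [0,0,-0.025,0,0,0,0.02],
    [0,0,-0.025,0,0,0,0.02],
    [0,0,-0.025,0,0,0,0.02],
    [0,0,-0.02,0,0,0,0.02],
    [0,0,0,0,0,0,0.02],
  ],
)

```text
clock: 10.95
tcp_pos: [0.4711, 0.3261, 0.0872]
ee_rot: [-0.966, 1.563, -0.659]
wrist_force: [-0.7, -0.1, -1.9]
gripper_width: 0.0363
```

```bash
python3 st.py .4614 .3363 .029 18.9
```

```text
t 10.95 tcp [0.4711 0.3261 0.0872] jaw 17.56 d [-0.0097  0.0102 -0.0582] dyaw 1.34 tiltfix [0.26 0.34 0.  ] w 0.0363 F [-0.7 -0.1 -1.9] fix [-0.0517  0.3092] q7 [-0.87  0.48  0.19  1.93 -0.12  0.74 -0.3 ]
```

Call:
send_rows(
  series=[
    [-0.0095,0.01,-0.01,0.2,0.3,1.3,0.02],
    [0,0,-0.012,0,0,0,0.02],
    [0,0,-0.012,0,0,0,0.02],
    [0,0,-0.012,0,0,0,0.02],
    [0,0,0,0,0,0,0.02],
  ],
)

```text
clock: 11.45
tcp_pos: [0.4636, 0.3365, 0.0401]
ee_rot: [-0.008, 1.567, 0.32]
wrist_force: [-0.5, 0.0, -1.2]
gripper_width: 0.0361
```

```bash
python3 st.py .4614 .3363 .029 18.9
```

```text
t 11.45 tcp [0.4636 0.3365 0.0401] jaw 18.8 d [-0.0022 -0.0002 -0.0111] dyaw 0.1 tiltfix [-0.07  0.21  0.  ] w 0.0361 F [-0.5  0.  -1.2] fix [-0.0575  0.3205] q7 [-0.86  0.55  0.16  1.95 -0.14  0.65 -0.29]
```

Call:
send_rows(
  series=[
    [0,0,-0.006,0,0,0,0.02],
    [0,0,-0.004,0,0,0,0.02],
    [0,0,-0.001,0,0,0,0.02],
    [0,0,0,0,0,0,0.02],
  ],
)

```text
clock: 11.85
tcp_pos: [0.4644, 0.3368, 0.0289]
ee_rot: [0.053, 1.566, 0.38]
wrist_force: [-0.4, 0.4, -1.7]
gripper_width: 0.0356
```

```bash
python3 st.py .4614 .3363 .029 18.9
```

```text
t 11.85 tcp [0.4644 0.3368 0.0289] jaw 18.77 d [-0.003  -0.0005  0.0001] dyaw 0.13 tiltfix [-0.11  0.27  0.  ] w 0.0356 F [-0.4  0.4 -1.7] fix [-0.0567  0.3207] q7 [-0.86  0.57  0.16  1.95 -0.14  0.62 -0.28]
```

Call:
send_rows(
  series=[
    [0,0,-0.0005,0,0,0,0.0878],
    [0,0,0,0,0,0,0.0878],
    [0,0,0,0,0,0,0.0878],
    [0,0,0,0,0,0,0.0878],
    [0,0,0,0,0,0,0.0878],
    [0,0,0,0,0,0,0.0878],
    [0,0,0.02,0,0,0,0.0878],
    [0,0,0.03,0,0,0,0.0878],
    [0,0,0.03,0,0,0,0.0878],
    [0,0,0.03,0,0,0,0.0878],
  ],
)

```text
clock: 12.85
tcp_pos: [0.4623, 0.335, 0.1386]
ee_rot: [-1.932, 1.568, -1.604]
wrist_force: [-0.2, -0.1, 0.4]
gripper_width: 0.0878
```

Call:
send_rows(
  series=[
    [0,0,0.03,0,0,0,0.0878],
    [0.005,-0.015,0.03,0,0,0,0.0878],
    [0.012,-0.03,0,0,0,0,0.0878],
    [0,0,0,0,0,0,0.0878],
  ],
)

```text
clock: 13.25
tcp_pos: [0.4812, 0.2906, 0.2062]
ee_rot: [0.075, 1.564, 0.405]
wrist_force: [0.8, 0.1, 0.4]
gripper_width: 0.0881
```

```bash
python3 st.py .5513 .1419 .19 8.63;python3 - <<'E'
from h import *
cv2.imwrite("pics/s8.png",vision.grab_frame("scene")[:,:,::-1]);crop("pics/s8.png",310,150,430,250,6,"pics/c17.png")
E
```

```text
t 13.25 tcp [0.4812 0.2906 0.2062] jaw 18.9 d [ 0.0701 -0.1487 -0.0162] dyaw -10.27 tiltfix [-0.16  0.37  0.  ] w 0.0881 F [0.8 0.1 0.4] fix [-0.0469  0.2725] q7 [-0.84  0.31  0.23  1.87 -0.08  0.97 -0.25]
```

View pics/c17.png

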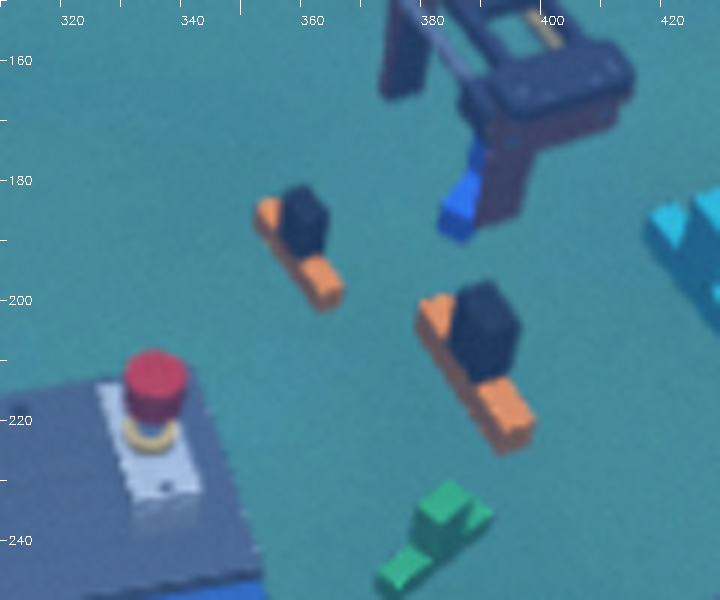

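The scraper stands upright at its original spot. The knob's top is at (335.3,212) against a prediction of (336.1,212.2). Moving over it.

Call:
send_rows(
  series=[
    [0.018,-0.037,0,0,0,0,0.0878],
    [0.018,-0.037,0,0,0,0,0.0878],
    [0.018,-0.037,0,0,0,0,0.0878],
    [0.012,-0.025,0,0,0,0,0.0878],
    [0,0,0,0,0,0,0.0878],
  ],
)

```text
clock: 13.8
tcp_pos: [0.5452, 0.1589, 0.2048]
ee_rot: [0.724, 1.563, 1.066]
wrist_force: [-0.3, -1.2, 0.2]
gripper_width: 0.0879
```

```bash
python3 st.py .5518 .1422 .098 18.9
```

```text
t 13.8 tcp [0.5452 0.1589 0.2048] jaw 19.58 d [ 0.0066 -0.0167 -0.1068] dyaw -0.68 tiltfix [-0.39  0.21  0.  ] w 0.0879 F [-0.3 -1.2  0.2] fix [-0.0034  0.1327] q7 [-0.62  0.32  0.28  1.86 -0.11  0.97  0.06]
```

Call:
send_rows(
  series=[
    [0.0066,-0.0167,0,-0.3,0.2,0,0.0878],
    [0,0,-0.02,0,0,0,0.0878],
    [0,0,-0.02,0,0,0,0.0878],
    [0,0,-0.01,0,0,0,0.0878],
    [0,0,0,0,0,0,0.0878],
  ],
)

```text
clock: 14.3
tcp_pos: [0.5498, 0.1488, 0.1516]
ee_rot: [1.866, 1.566, 2.214]
wrist_force: [0.2, 0.1, 0.3]
gripper_width: 0.088
```

```bash
python3 st.py .5518 .1422 .098 18.9
```

```text
t 14.3 tcp [0.5498 0.1488 0.1516] jaw 19.92 d [ 0.002  -0.0066 -0.0536] dyaw -1.02 tiltfix [-0.23 -0.17 -0.  ] w 0.088 F [0.2 0.1 0.3] fix [-0.0004  0.122 ] q7 [-0.59  0.39  0.27  1.89 -0.14  0.87  0.11]
```

Call:
send_rows(
  series=[
    [0.002,-0.0066,-0.005,-0.2,-0.2,0,0.0878],
    [0,-0.001,-0.012,0,0,0,0.0878],
    [0,0,-0.012,0,0,0,0.0878],
    [0,0,-0.012,0,0,0,0.0878],
    [0,0,0,0,0,0,0.0878],
  ],
)

```text
clock: 14.8
tcp_pos: [0.5521, 0.1428, 0.1084]
ee_rot: [0.269, 1.568, 0.619]
wrist_force: [-0.2, 0.8, 0.2]
gripper_width: 0.0878
```

```bash
python3 st.py .5518 .1422 .098 18.9; python3 - <<'E'
from h import *
cv2.imwrite("pics/s9.png",vision.grab_frame("scene")[:,:,::-1]);crop("pics/s9.png",300,160,380,250,7,"pics/c18.png")
E
```

```text
t 14.8 tcp [0.5521 0.1428 0.1084] jaw 20.07 d [-0.0003 -0.0006 -0.0104] dyaw -1.17 tiltfix [-0.09  0.13  0.  ] w 0.0878 F [-0.2  0.8  0.2] fix [0.001  0.1158] q7 [-0.56  0.45  0.26  1.93 -0.16  0.78  0.13]
```

View pics/c18.png

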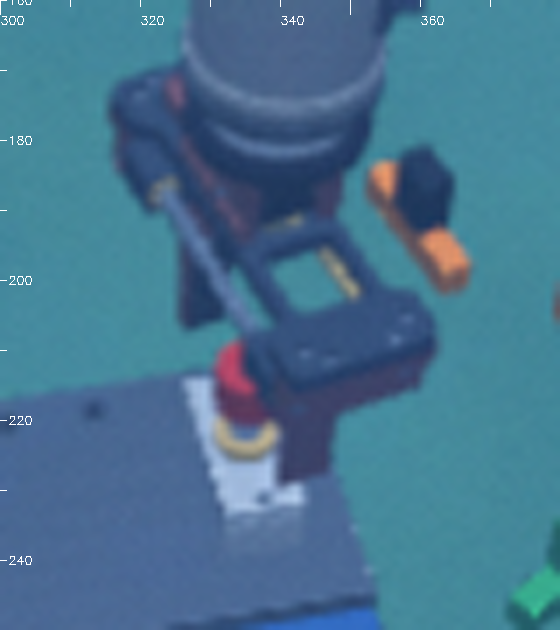

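The fingers straddle the knob. I'll go down 10 mm and close on it.

Call:
send_rows(
  series=[
    [0,-0.0005,-0.007,0,0,0,0.0878],
    [0,0,-0.003,0,0,0,0.0878],
    [0,0,0,0,0,0,0.02],
    [0,0,0,0,0,0,0.02],
    [0,0,0,0,0,0,0.02],
    [0,0,0,0,0,0,0.02],
    [0,0,0,0,0,0,0.02],
    [0,0,0,0,0,0,0.02],
    [0,0,0,0,0,0,0.02],
    [0,0,0,0,0,0,0.02],
  ],
  force=50,
)

```text
clock: 15.85
tcp_pos: [0.5521, 0.142, 0.0996]
ee_rot: [0.416, 1.568, 0.765]
wrist_force: [-4.5, -1.9, 3.8]
gripper_width: 0.0313
```

```bash
python3 st.py .5518 .1422 .120 18.9
```

```text
t 15.85 tcp [0.5521 0.142  0.0996] jaw 20.04 d [-0.0003  0.0002  0.0204] dyaw -1.14 tiltfix [-0.11  0.12  0.  ] w 0.0313 F [-4.5 -1.9  3.8] fix [0.0009 0.115 ] q7 [-0.56  0.46  0.26  1.93 -0.17  0.76  0.14]
```

Call:
send_rows(
  series=[
    [0,0,0.004,0,0,0,0.02],
    [0,0,0.004,0,0,0,0.02],
    [0,0,0.004,0,0,0,0.02],
    [0,0,0.004,0,0,0,0.02],
    [0,0,0.004,0,0,0,0.02],
    [0,0,0,0,0,0,0.02],
  ],
)

```text
clock: 16.45
tcp_pos: [0.552, 0.1419, 0.1185]
ee_rot: [-0.042, 1.569, 0.308]
wrist_force: [4.4, 0.7, -11.7]
gripper_width: 0.031
```

```bash
python3 st.py .5521 .142 .1216 20
```

```text
t 16.45 tcp [0.552  0.1419 0.1185] jaw 20.06 d [0.0001 0.0001 0.0031] dyaw -0.06 tiltfix [-0.04  0.13  0.  ] w 0.031 F [  4.4   0.7 -11.7] fix [0.0008 0.1149] q7 [-0.57  0.44  0.26  1.92 -0.15  0.8   0.13]
```

Call:
send_rows(
  series=[
    [0,0,0.003,0,0,0,0.02],
    [0,0,0.002,0,0,0,0.02],
    [0,0,0.001,0,0,0,0.02],
  ],
)

```text
clock: 16.75
tcp_pos: [0.552, 0.142, 0.1218]
ee_rot: [-0.558, 1.568, -0.208]
wrist_force: [8.1, 2.0, -21.0]
gripper_width: 0.0311
```

```bash
python3 st.py .5521 .142 .1216 20
```

```text
t 16.75 tcp [0.552  0.142  0.1218] jaw 20.08 d [ 0.0001  0.     -0.0002] dyaw -0.08 tiltfix [0.03 0.15 0.  ] w 0.0311 F [  8.1   2.  -21. ] fix [0.0008 0.115 ] q7 [-0.57  0.43  0.27  1.92 -0.15  0.81  0.13]
```

It's against the stop: 22.2 mm of travel, and the force jumped past the spring's 12 N. I'll let it settle and then check.

Call:
send_rows(
  series=[
    [0,0,0.0005,0,0,0,0.02],
    [0,0,0.0005,0,0,0,0.02],
    [0,0,0,0,0,0,0.02],
    [0,0,0.0004,0,0,0,0.02],
  ],
)

```text
clock: 17.15
tcp_pos: [0.552, 0.1419, 0.1218]
ee_rot: [-0.909, 1.568, -0.559]
wrist_force: [5.5, 1.0, -16.6]
gripper_width: 0.0314
```

```bash
python3 st.py .5521 .142 .1216 20; python3 - <<'E'
from h import *
cv2.imwrite("pics/s10.png",vision.grab_frame("scene")[:,:,::-1]);crop("pics/s10.png",215,160,415,290,4,"pics/c19.png");crop("pics/s10.png",310,190,360,240,12,"pics/c20.png")
E
python3 st.py .5521 .142 .1216 20
```

```text
t 17.15 tcp [0.552  0.1419 0.1218] jaw 20.08 d [ 0.0001  0.0001 -0.0002] dyaw -0.08 tiltfix [0.08 0.13 0.  ] w 0.0314 F [  5.5   1.  -16.6] fix [0.0008 0.1149] q7 [-0.57  0.43  0.27  1.92 -0.15  0.81  0.13]
t 17.2 tcp [0.552  0.1419 0.1218] jaw 20.08 d [ 0.0001  0.0001 -0.0002] dyaw -0.08 tiltfix [0.08 0.14 0.  ] w 0.0313 F [  5.1   1.  -14.4] fix [0.0008 0.1149] q7 [-0.57  0.43  0.27  1.92 -0.15  0.81  0.13]
```

View pics/c19.png

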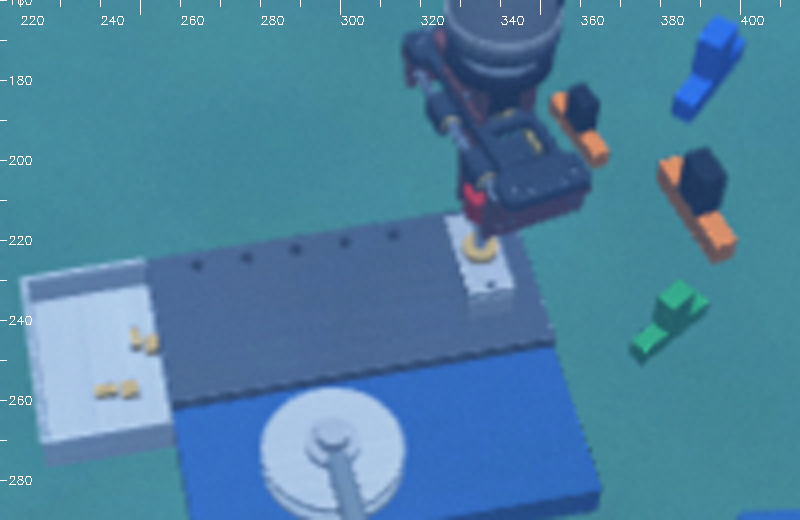

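View pics/c20.png

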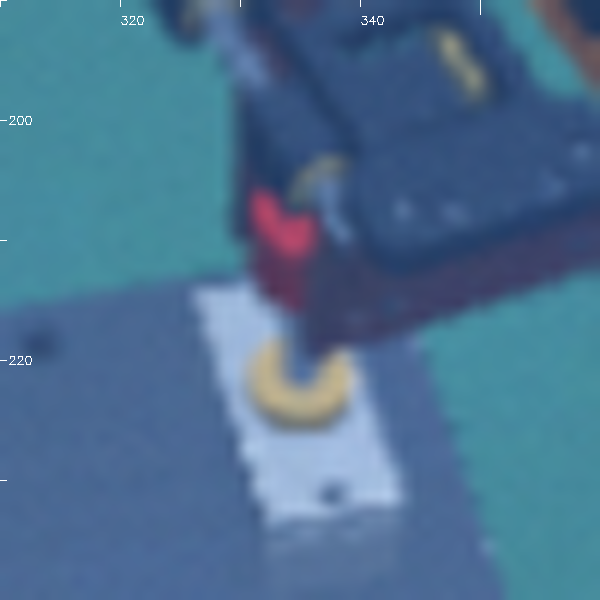

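The knob is visibly raised, with a long neck showing above the collar. The chips are in the tray and the scraper is upright, so I'm handing in.

```bash
python3 - <<'E'
from bench import order
print(order.hand_in())
E
python3 st.py .5521 .142 .1216 20
```

```text
the job is handed in; nothing more can be done
None
the job is handed in; nothing more can be done
```

The job is done and handed in at about 17 s of the 69 s allowed; no verdict is reported.

- **Sweep:** I gripped the larger orange scraper and swept all four chips off the open edge in one pass. The pictures show all four on the tray floor; the one nearest the wall measures about 9 mm above the bench.
- **Scraper:** I stood it back at its original spot and let go. The last picture shows it upright and clear of the fixture.
- **Index pin:** I gripped the red knob and pulled it up 22.2 mm to its stop. In the last checks the wrist force was 14–17 N, above the spring's 12 N, and the fingers stayed closed at 31 mm with no slip seen.

**What disagreed:**
- My plate-corner measurement came out about 5 mm short along its length. The knob and both camera views agreed with the resulting pose to about 2 mm.
- The first descent onto the scraper drifted about 13 mm sideways and stopped about 17 mm too high. I corrected it before gripping; the scraper was not moved.

The bystanders in the last crop look unmoved, but I did not measure each one.

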